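# Stand the fallen reagent bottle back in its row

### The job

The white bottle with the green cap has fallen over on the bench. Stand it upright, cap up, on the green round mark in the grey tray, its place in the row, setting it down rather than dropping it, and let go. Do not push the blue-capped and red-capped bottles in the tray out of place or knock them over.

Things in the scene. Friction and masses are not known exactly. Their poses are not given: they have to be found in the camera images.
- bottle: Fallen white square plastic bottle, about 0.22 kg: body 54 x 54 x 88 mm, shoulder to 97 mm, round green cap 34 mm across to 113 mm from the foot. Origin: centre of the foot; own z runs foot to cap, x and y square to the faces. Starts lying on a face on the bench, axis 27 mm up, own x down, cap within about 20 degrees of straight away from the robot (+x), clear of the tray; does not roll.
- mark: Flat green disc 76 mm across, look only (no step), the bottle's place. Origin: its centre on the tray floor, 4 mm above the bench; z up, y along the tray. Fixed grey tray, 104 x 308 mm, walls 4 mm thick and 12 mm high, holds one row of three places 100 mm apart along y, midway between the long walls; the mark is the middle or an end place (50 mm from the end wall).
- blue_cap: Standing neighbour in the tray: the same white square bottle with a blue cap, loose. Origin: centre of its foot, z up; 113 mm tall.
- red_cap: Standing neighbour in the tray: the same white square bottle with a red cap, loose. Origin: centre of its foot, z up; 113 mm tall.
Things that resemble listed ones, but are neither listed nor needed, are in the scene too. What is shaped like the bottle but turquoise or yellow is not meant.

How it is judged:
At the end, for the whole second after the job is handed in: The green-capped bottle stands at rest, cap up, within 0.15 rad (9 degrees) of upright, on the tray's floor with its foot's centre within 20 mm of the centre of the green mark; the blue-capped and red-capped bottles stand upright within 20 mm of where they started (horizontal distance between bottle and mark below 0.02 m and angle between each of bottle, blue_cap, red_cap's own z axis and vertical below 0.15 rad and height (world z) of bottle between -0.004 and 0.012 m and linear speed of bottle below 0.03 m/s and distance of each of blue_cap, red_cap from where it was at the start of the episode below 0.02 m); the robot touches nothing.
It fails at once if a standing neighbour is knocked over (more than 0.5 rad off upright) (angle between any of blue_cap, red_cap's own z axis and vertical above 0.5 rad).
It fails at once if the bottle is dropped: it moves faster than 0.7 m/s while not touching the fingers (a fall of about 25 mm) (contact force between bottle and the fingers below 0.05 N and linear speed of bottle above 0.7 m/s).
It also fails if it takes over 37 s, if anything falls off the work surface, if the arm or the gripper's body presses on something with over 40 N, if the wrist force passes 120 N, or if a joint passes its speed limit or range.

### The arm

A 6-joint arm with a two-finger parallel gripper is mounted at the origin on the work surface. World frame = base frame: x ahead of the robot, y to its left, z up, the work surface at z = 0. Lengths are in m, angles in rad, forces in N, time in s.
With the tool pointing down it reaches from about 0.35 to 0.85 m from the base axis. Payload 8.1 kg.
Tool frame: the origin (TCP) lies on the mounting face of the last link; the fingertips stand 186 mm ahead of it and the grasp point (between the pads) lies 167 mm ahead of it; z points along the fingers, y is the line along which they close (so a half turn about z gives the same grasp; the last joint's range is limited). The gripper opens to 93 mm and grips with 3 to 60 N. Pads are 15 mm wide; open, the fingers measure 128 mm over their backs; the gripper's body (75 mm by 188 mm) begins 65 mm behind the grasp point.
Start: joints at [-1.26, 0.13, 1.488, -0, 1.523, -0.085], TCP at [0.231, -0.554, 0.405] pointing down, gripper open.
Joint ranges: [-2.96, 2.96], [-0.89, 2.26], [0.02, 2.5], [-1.34, 4.48], [0, 2.73], [-2.66, 2.66]. Speed limits (rad/s): [2.39, 2.39, 2.79, 3.14, 3.14, 3.14].

### API

Orientations are given as a rotation vector (axis times angle).
In Python, from plant import * gives the robot as it stands. The module is installed in compiled form; this text tells all that it offers.
- The arm moves only by the tool arm_command, never from a script. Its argument "increments" is a list of rows, each a list of 6 numbers: the shift along the tool's x, y, z in units of 0.2 m (1.0 is 0.2 m), then the turn, a rotation vector about the tool's x, y, z in units of pi rad (1.0 is pi rad). A call has exactly 5 rows; each row is the pose to reach, as a shift and turn from the pose commanded when the call began, along the tool's axes at that moment, turning the shorter way round; what a row does not reach only later rows make up. A row lasts 1/8 s, in which the tool goes at most 62.5 mm and 10.7 degrees, less where a joint would pass 70% of its speed; a pose out of reach is approached as far as the arm can. A call with a number of a shift or a turn outside -1 to 1 is refused whole. A call with a gripper value outside its range is refused whole. "fingers" is the closure, from -1 (fully open) to 1 (shut), set as the call begins (left out, the last holds). The fingers move at their own pace and stop on an object; "force" is the grip in N (left out, the last holds). Time passes only in rows, so rows that repeat a pose let the fingers close, or fill a call up. It gives the time, the measured TCP pose, the force, the opening and the grip force at its end, in the units of the state.
- read_state(): the state, without advancing time (a new reading comes with each control period).
- read_camera(name): name is "side" or "top" or "wrist"; returns a dict with "image" (480x640x3 uint8, red, green, blue), "fx", "fy", "cx", "cy" (pixels), "k1" (the pictures are not rectified: a ray, as slopes to the right and down, at radius r is drawn at 1 + k1 r^2 times it, then the intrinsics apply), "T" (4x4, takes a point from camera to world coordinates). Camera axes: x right, y down, z forward; pixel columns grow to the right and rows downward; lengths in m; the calibration is good to about 2 mm. A picture is of the moment at which its call begins. There is no depth.
- close_job(): hands the job in; it is judged then, once.
The state is a dict: "t": time; "q": joint angles; "dq": joint speeds; "joint_torque": joint torques, N m; "tool_pos": TCP position; "orientation": TCP orientation; "force": force on the tool from outside, world axes, zero at the start; "wrist_torque": the same for the moment, N m; "opening": finger opening in m; "gripper_force": force on a finger pad.
Only numpy, scipy, OpenCV 4.12 (cv2) and the standard library are available. Lean on these libraries where they do the work, as an engineer would, in place of code of your own. Each camera call takes 0.05 s, during which the arm holds its last target. There are 200 camera calls.

## Working session

There is one attempt and no reset: what is moved stays moved. The work goes in short steps, Python scripts to look and compute and a tool call to move; the robot and the scene stay as the last step left them, time stands still between calls to the robot, and variables do not carry over. Pictures are saved under pics/ and viewed, at most 10 in all, crops included, and the job is handed in when it is done.

Besides the shell and the picture viewer there is one more tool, called after "Request:" by a JSON object that holds its "fn" and its "kwargs". arm_command: Moves the arm, as the interface text tells. Shifts and turns lie within -1 to 1; 1 stands for 0.2 m of shift or pi rad of turn. Its arguments: {"type":"object","properties":{"increments":{"type":"array","items":{"type":"array","items":{"type":"number","minimum":-1,"maximum":1}}},"fingers":{"type":"number"},"force":{"type":"number"}},"required":["increments"]}

```bash
mkdir -p pics; cat > h.py <<'E'
from plant import *
import numpy as np, cv2
from scipy.spatial.transform import Rotation as R
def ray(c,u,v):
    K=np.array([[c["fx"],0,c["cx"]],[0,c["fy"],c["cy"]],[0,0,1.]])
    p=cv2.undistortPoints(np.array([[[u,v]]],float),K,np.array([c["k1"],0,0,0,0.]))[0,0]
    T=np.array(c["T"]);d=T[:3,:3]@[p[0],p[1],1];return T[:3,3],d
def plane(c,u,v,z):
    o,d=ray(c,u,v);return o+d*(z-o[2])/d[2]
def cross(a,b):
    (o1,d1),(o2,d2)=a,b
    s=np.linalg.lstsq(np.c_[d1,-d2],o2-o1,rcond=None)[0]
    return (o1+s[0]*d1+o2+s[1]*d2)/2,np.linalg.norm(o1+s[0]*d1-o2-s[1]*d2)
def save(c,n): cv2.imwrite("pics/"+n,c["image"][:,:,::-1])
E
python3 - <<'E'
from h import *
for n in("top","side"):
    c=read_camera(n);save(c,n+"0.png");np.save(n+"0.npy",c,allow_pickle=True);print(n,np.round(c["T"],3).tolist(),c["fx"],c["k1"])
s=read_state();print({k:np.round(v,3).tolist() for k,v in s.items()})
E
```

```text
top [[-0.004, -0.997, 0.083, 0.395], [-1.0, 0.005, 0.004, 0.042], [-0.004, -0.083, -0.997, 1.293], [0.0, 0.0, 0.0, 1.0]] 584.6996269988689 -0.04720133772972152
side [[-0.734, -0.515, 0.442, 0.002], [-0.679, 0.544, -0.493, 0.624], [0.013, -0.662, -0.75, 0.913], [0.0, 0.0, 0.0, 1.0]] 599.1752164610047 0.053222624357555356
{'t': 0.1, 'q': [-1.26, 0.131, 1.489, -0.0, 1.523, -0.085], 'dq': [0.001, 0.0, -0.003, 0.0, -0.001, -0.0], 'joint_torque': [0.002, -56.135, -49.309, 0.077, 0.029, -0.0], 'tool_pos': [0.231, -0.553, 0.404], 'orientation': [-3.079, -0.617, 0.0], 'force': [0.003, 0.159, -0.156], 'wrist_torque': [0.036, 0.082, -0.001], 'gripper_force': 0.0, 'opening': 0.093}
```

View pics/top0.png

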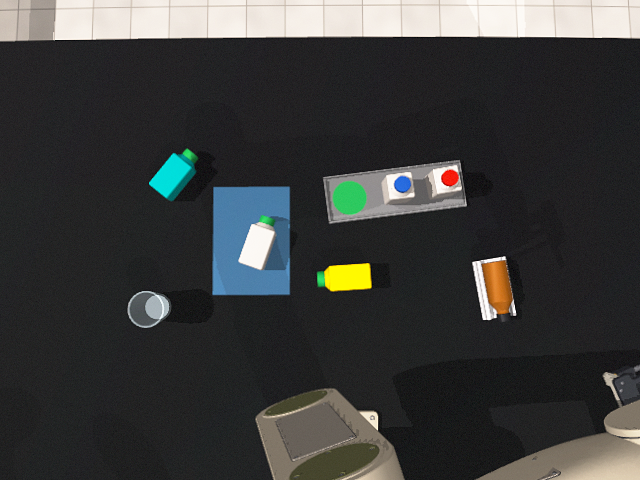

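View pics/side0.png

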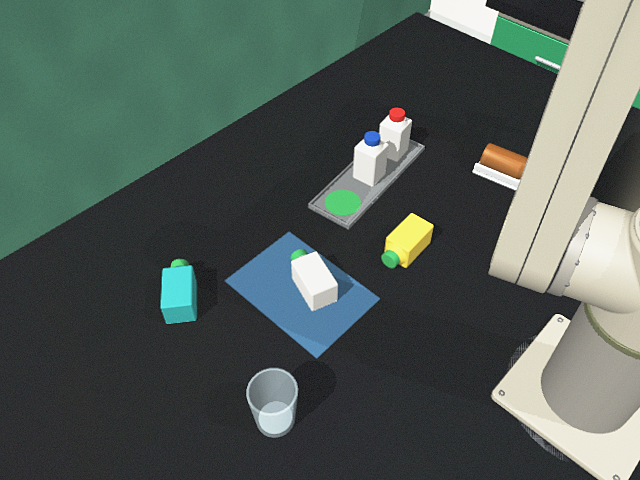

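Three lying bottles: turquoise at top (175,173), white with green cap at (258,242), yellow at (345,278). Only the white one fits. The mark is the disc at (349,197), the +y end of the tray. Blue cap is at (402,184) and red cap at (450,178).

```bash
python3 - <<'E'
from h import *
C={n:np.load(n+"0.npy",allow_pickle=True).item() for n in("top","side")}
t=C["top"];im=t["image"];hsv=cv2.cvtColor(im,cv2.COLOR_RGB2HSV)
cv2.imwrite("pics/crop.png",cv2.resize(im[160:310,200:400,::-1],(800,600),interpolation=cv2.INTER_CUBIC))
def comps(c,lo,hi,roi,amin=40):
    h=cv2.cvtColor(c["image"],cv2.COLOR_RGB2HSV);m=cv2.inRange(h,lo,hi);x0,y0,x1,y1=roi
    k=np.zeros_like(m);k[y0:y1,x0:x1]=m[y0:y1,x0:x1]
    n,l,s,ce=cv2.connectedComponentsWithStats(k);return [(s[i,4],ce[i],l==i) for i in range(1,n) if s[i,4]>amin]
G=((45,100,60),(80,255,255))
for n,r in(("top",(200,150,380,300)),("side",(280,170,380,300))):
    for a,ce,m in comps(C[n],*G,r): print(n,"green",a,ce.round(1),plane(C[n],*ce,.004).round(4),plane(C[n],*ce,.027).round(4))
for n,col,lo,hi in(("top","blue",(105,180,120),(125,255,255)),("top","red",(0,180,150),(6,255,255))):
    for a,ce,m in comps(t,lo,hi,(320,150,480,220)): print(col,a,ce.round(1),plane(t,*ce,.117).round(4))
print("V rows",hsv[225:275:4,257,2],hsv[245,235:280,2])
for vm in(150,200,225):
  for a,ce,m in comps(t,(0,0,vm),(180,60,255),(225,205,290,280)):
    p=cv2.findContours(m.astype(np.uint8),0,1)[0][0]
    w=np.array([plane(t,*q[0],.054)[:2] for q in p]).astype(np.float32)
    r=cv2.minAreaRect(w);print(vm,a,np.round(r[0],4),np.round(r[1],4),r[2])
# tray: grey outline
for a,ce,m in comps(t,(0,0,60),(180,60,255),(315,150,475,230),300):
    w=np.array([plane(t,*q[0],.012)[:2] for q in cv2.findContours(m.astype(np.uint8),0,1)[0][0]]).astype(np.float32);r=cv2.minAreaRect(w);print("tray",a,np.round(r[0],4),np.round(r[1],4),r[2])
E
```

```text
top green 904 [349.2 197.3] [ 0.5747 -0.0511  0.004 ] [ 0.5715 -0.0494  0.027 ]
top green 102 [266.6 219.9] [0.5252 0.1325 0.004 ] [0.5229 0.1308 0.027 ]
top green 121 [320.4 278.8] [0.3945 0.0141 0.004 ] [0.3945 0.0146 0.027 ]
side green 722 [342.4 202.2] [ 0.5741 -0.0503  0.004 ] [ 0.5596 -0.0333  0.027 ]
side green 100 [297.5 253.5] [0.5443 0.1139 0.004 ] [0.5306 0.1268 0.027 ]
blue 190 [402.1 183.9] [ 0.586 -0.151  0.117]
red 204 [449.6 177.6] [ 0.5987 -0.2482  0.117 ]
V rows [220 252 252 251 251 252 252 251 252 251 251 174 168] [172 171 169 169 169 169 169 166 182 250 255 252 252 252 252 251 252 252
 252 251 252 252 252 252 251 252 252 251 251 251 251 252 252 253 235 152
 116 107 114 112 116 111 113 124 133]
150 1120 [0.4678 0.1499] [0.0542 0.0967] 70.51627349853516
200 1039 [0.4685 0.1499] [0.0525 0.0952] 70.3751449584961
225 979 [0.4642 0.1517] [0.0516 0.0857] 70.3546371459961
tray 5183 [ 0.5868 -0.1509] [0.1059 0.3087] 7.03134822845459
```

View pics/crop.png

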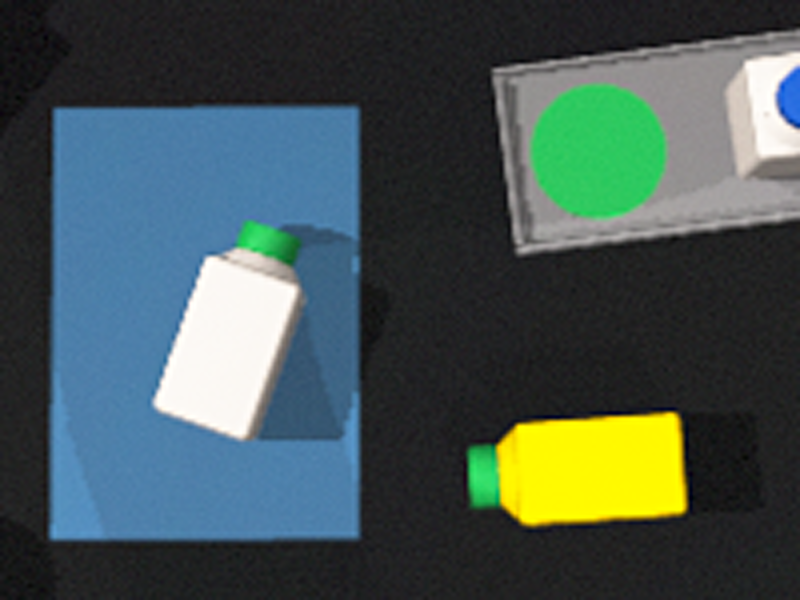

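The crop shows the white bottle lying on the blue mat with its green cap at about (267,242) in the crop and its body at (230,345), so it is the one meant. The yellow one is excluded.

```bash
cat >> h.py <<'E'
import json
def pose(gp,yaw,L):
    y,l=np.radians([yaw,L]);h=np.array([np.cos(y),np.sin(y),0]);k=np.array([0,0,1.])
    x=h*np.cos(l)-k*np.sin(l);z=-h*np.sin(l)-k*np.cos(l)
    return np.array(gp)-.167*z,np.c_[x,np.cross(z,x),z]
def inc(gp,yaw,L,p0=None,R0=None):
    s=read_state();p0=np.array(s["tool_pos"]) if p0 is None else p0;R0=R.from_rotvec(s["orientation"]).as_matrix() if R0 is None else R0
    p,M=pose(gp,yaw,L);return np.r_[R0.T@(p-p0)/.2,R.from_matrix(R0.T@M).as_rotvec()/np.pi].round(4)
def st():
    s=read_state();M=R.from_rotvec(s["orientation"]).as_matrix()
    with open("log.txt","a") as f:f.write(json.dumps([list(map(float,s["q"])),list(map(float,s["tool_pos"])),list(map(float,s["orientation"]))])+"\n")
    print("t",round(s["t"],2),"q",np.round(s["q"],3),"tcp",np.round(s["tool_pos"],4),"gp",np.round(s["tool_pos"]+.167*M[:,2],4),"F",np.round(s["force"],1),"op",round(s["opening"],4),"gf",round(s["gripper_force"],1))
E
python3 -c "
from h import *
st();print(inc([.479,.146,.18],-19.6,0))"
```

```text
t 0.1 q [-1.26   0.131  1.489 -0.     1.523 -0.085] tcp [ 0.2313 -0.5534  0.4038] gp [ 0.2312 -0.5531  0.2368] F [ 0.   0.2 -0.2] op 0.093 gf 0.0
[ 2.4911e+00 -2.7487e+00  2.8890e-01 -5.0000e-04  2.0000e-04  2.3490e-01]
```

Request:
{"fn": "arm_command", "kwargs": {"increments": [[0.18,-0.2,0,0,0,0],[0.36,-0.4,0,0,0,0],[0.54,-0.6,0,0,0,0],[0.72,-0.8,0,0,0,0],[0.9,-1.0,0,0,0,0]], "fingers": -1}}

```text
t: 0.72
tool_pos: [0.3205, -0.2979, 0.4043]
orientation: [-3.08, -0.617, 0.0]
force: [1.1, 0.9, -0.0]
opening: 0.0931
gripper_force: 0.0
```

Request:
{"fn": "arm_command", "kwargs": {"increments": [[0.18,-0.2,0,0,0,0.047],[0.36,-0.4,0,0,0,0.094],[0.54,-0.6,0,0,0,0.141],[0.72,-0.8,0,0,0,0.188],[0.9,-1.0,0,0,0,0.235]]}}

```text
t: 1.35
tool_pos: [0.4085, -0.047, 0.4046]
orientation: [3.097, -0.53, 0.0]
force: [0.4, -0.5, 1.1]
opening: 0.0929
gripper_force: 0.0
```

```bash
python3 -c "
from h import *
st();print(inc([.479,.146,.18],-19.6,20))"
```

```text
t 1.35 q [-0.239 -0.405  1.975 -0.     1.571  1.67 ] tcp [ 0.4085 -0.047   0.4046] gp [ 0.4086 -0.0471  0.2376] F [ 0.4 -0.5  1.1] op 0.0929 gf 0.0
[ 2.9700e-01 -1.0265e+00  3.3840e-01  2.0000e-04 -1.1120e-01  1.0000e-03]
```

Request:
{"fn": "arm_command", "kwargs": {"increments": [[0.06,-0.21,0.07,0,-0.022,0],[0.12,-0.42,0.14,0,-0.044,0],[0.18,-0.63,0.21,0,-0.067,0],[0.24,-0.84,0.28,0,-0.089,0],[0.297,-1.0,0.338,0,-0.111,0]]}}

```text
t: 1.98
tool_pos: [0.5306, 0.1223, 0.336]
orientation: [-2.996, 0.503, 0.533]
force: [0.2, -0.4, 0.7]
opening: 0.0928
gripper_force: 0.0
```

```bash
cat > fit.py <<'E'
from h import *
from scipy.optimize import least_squares
D=[json.loads(l) for l in open("log.txt")]
Rz=lambda a:R.from_euler("z",a).as_matrix();Ry=lambda a:R.from_euler("y",a).as_matrix()
def fk(q,P):
    h,L2,L3,d,e,f,g,s4=P
    A=Rz(q[0]);p=A@[g,f,h];A=A@Ry(q[1]);p=p+A@[0,0,L2];A=A@Ry(q[2]);p=p+A@[e,0,L3]
    A=A@Rz(np.sign(s4)*q[3])@Ry(q[4]);p=p+A@[0,0,d];return p,A@Rz(q[5])@Rz(np.pi/2)@Ry(0) 
if __name__=="__main__":
    s=read_state();
    for sg in(1,-1):
        def res(P): return np.concatenate([np.r_[fk(q,np.r_[P,sg])[0]-p] for q,p,o in D]+[1e-3*(np.array(P)-[.35,.4,.4,.1,0,.05,0])])
        r=least_squares(res,[.35,.4,.4,.1,0,.05,0]);print(sg,r.cost,r.x.round(4))
        for q,p,o in D[-3:]:
            a,M=fk(q,np.r_[r.x,sg]);M0=R.from_rotvec(o).as_matrix();print((a-p).round(4),R.from_matrix(M.T@M0).as_rotvec().round(3))
E
python3 -c "
from h import *
st();print(inc([.479,.146,.1],-19.6,20))"; python3 fit.py
```

```text
t 1.98 q [0.083 0.184 1.577 0.141 1.703 1.983] tcp [0.5306 0.1223 0.336 ] gp [0.4762 0.1411 0.1792] F [ 0.2 -0.4  0.7] op 0.0928 gf 0.0
[ 0.1391 -0.0252  0.37    0.0012  0.0009  0.0027]
1 1.882232583743404e-08 [0.3181 0.3691 0.5534 0.1914 0.0616 0.0512 0.    ]
[-0.  0. -0.] [ 0.  0. -0.]
[ 0. -0. -0.] [ 0. -0.  0.]
[0. 0. 0.] [ 0.  0. -0.]
-1 1.7979371683992237e-05 [ 0.7357  0.4482  0.5304 -0.1841  0.9307  0.0515  0.0544]
[0.0002 0.0006 0.0046] [ 0. -0. -0.]
[ 0.0006  0.0002 -0.0034] [-0.  0.  0.]
[ 0.0001 -0.0007 -0.0012] [ 0.255 -0.112 -0.037]
```

```bash
cat > plan.py <<'E'
from fit import *
P=[.3181,.3691,.5534,.1914,.0616,.0512,0,1]
lo=np.array([-2.96,-.89,.02,-1.34,0,-2.66]);hi=np.array([2.96,2.26,2.5,4.48,2.73,2.66])
def ik(gp,yaw,L,q0):
    p,M=pose(gp,yaw,L)
    def f(q):
        a,B=fk(q,P);return np.r_[(a-p)*5,R.from_matrix(B.T@M).as_rotvec()]
    r=least_squares(f,np.clip(q0,lo+1e-3,hi-1e-3),bounds=(lo,hi));return r.x,r.cost
q0=np.array([.083,.184,1.577,.141,1.703,1.983])
g=np.array([.479,.146])
for La in(10,20,30):
  q,c=ik([*g,.027],-19.6,La,q0);print("grasp",La,q.round(2),"%.0e"%c)
  for yaw in(-19.6,-45,-70):
    q=ik([*g,.2],-19.6,La,q0)[0];ws=[]
    for s in np.linspace(0,1,13):
      gp=[*(g+s*(np.array([.5744,-.0507])-g)),.2];qn,c=ik(gp,-19.6+s*(yaw+19.6),La-90*s,q);ws.append((abs(qn-q).max(),c));q=qn
    print(La,yaw,"hi",q.round(2),"maxstep %.2f cost %.0e"%tuple(np.max(ws,0)),end=" ")
    q,c=ik([.5744,-.0507,.066],yaw,La-90,q);print("place",q.round(2),"%.0e"%c)
E
python3 plan.py
```

```text
grasp 10 [0.14 0.22 1.81 0.08 1.27 2.02] 6e-26
10 -19.6 hi [-0.03 -0.5   2.5  -1.    0.24  2.66] maxstep 0.20 cost 1e-01 place [-0.14 -0.19  2.5  -1.    0.    2.66] 2e-01
10 -45 hi [ 0.11 -0.55  2.48 -0.89  0.52  2.66] maxstep 0.16 cost 2e-01 place [ 0.02 -0.18  2.43 -0.78  0.26  2.66] 4e-01
10 -70 hi [ 0.29  0.02  1.96 -0.89  1.11  2.66] maxstep 0.16 cost 5e-01 place [ 0.2   0.23  1.96 -0.72  0.83  2.66] 6e-01
grasp 20 [0.09 0.37 1.66 0.14 1.44 1.96] 1e-20
20 -19.6 hi [ 0.   -0.56  2.5  -0.96  0.35  2.66] maxstep 0.21 cost 3e-02 place [-0.13 -0.22  2.5  -0.98  0.02  2.66] 9e-02
20 -45 hi [ 0.14 -0.47  2.38 -0.82  0.64  2.66] maxstep 0.15 cost 1e-01 place [ 0.05 -0.18  2.38 -0.73  0.37  2.66] 2e-01
20 -70 hi [ 0.24 -0.04  1.96 -0.77  1.09  2.66] maxstep 0.15 cost 4e-01 place [ 0.16  0.16  2.   -0.6   0.8   2.66] 5e-01
grasp 30 [0.05 0.52 1.51 0.19 1.6  1.92] 2e-27
30 -19.6 hi [ 0.02 -0.6   2.5  -0.93  0.41  2.66] maxstep 0.32 cost 2e-03 place [-0.09 -0.28  2.5  -0.95  0.13  2.66] 3e-02
30 -45 hi [ 0.14 -0.41  2.28 -0.74  0.75  2.66] maxstep 0.14 cost 7e-02 place [ 0.06 -0.16  2.32 -0.67  0.48  2.66] 1e-01
30 -70 hi [ 0.19 -0.07  1.94 -0.65  1.1   2.66] maxstep 0.15 cost 3e-01 place [ 0.12  0.11  2.   -0.51  0.81  2.66] 3e-01
```

```bash
cat > plan2.py <<'E'
from plan import *
print("---")
q0=np.array([.083,.184,1.577,.141,1.703,1.983-np.pi])
for La in(20,30,40,50):
  q,c=ik([*g,.027],160.4,-La,q0);print("grasp",La,q.round(2),"%.0e"%c)
  for yaw in(0,-19.6,-45,-70,-90):
    q=ik([*g,.2],160.4,-La,q0)[0];ws=[]
    for s in np.linspace(0,1,13):
      gp=[*(g+s*(np.array([.5744,-.0507])-g)),.2];qn,c=ik(gp,160.4+s*(yaw+19.6),-La+90*s,q);ws.append((abs(qn-q).max(),c));q=qn
    print(La,yaw,"hi",q.round(2),"maxstep %.2f cost %.0e"%tuple(np.max(ws,0)),end=" ")
    q,c=ik([.5744,-.0507,.066],yaw+180,90-La,q);print("place",q.round(2),"%.0e"%c)
E
python3 plan2.py|sed '1,/---/d'
```

```text
grasp 20 [ 0.09  0.37  1.66  0.14  1.44 -1.18] 1e-20
20 0 hi [-0.34 -0.55  2.5   0.95  0.35 -2.66] maxstep 0.46 cost 5e-02 place [-0.2  -0.22  2.5   0.98  0.   -2.66] 1e-01
20 -19.6 hi [ 0.09 -0.5   2.5  -1.34  0.45 -0.04] maxstep 0.36 cost 2e-02 place [ 0.02 -0.24  2.5  -1.34  0.29  0.01] 8e-02
20 -45 hi [ 0.37 -0.14  2.26 -1.34  1.04  0.38] maxstep 0.23 cost 6e-03 place [ 0.39  0.24  2.16 -1.34  1.05  0.63] 3e-02
20 -70 hi [ 0.43  0.26  1.88 -1.23  1.45  0.57] maxstep 0.20 cost 3e-18 place [ 0.43  0.55  1.84 -1.27  1.37  0.8 ] 2e-25
20 -90 hi [ 0.38  0.51  1.55 -1.08  1.72  0.6 ] maxstep 0.21 cost 8e-21 place [ 0.38  0.75  1.51 -1.06  1.62  0.77] 4e-30
grasp 30 [ 0.05  0.52  1.51  0.19  1.6  -1.22] 2e-27
30 0 hi [-0.37 -0.64  2.5   0.79  0.47 -2.52] maxstep 0.45 cost 8e-03 place [-0.26 -0.28  2.5   0.95  0.13 -2.66] 3e-02
30 -19.6 hi [ 0.02 -0.6   2.5  -0.94  0.41 -0.48] maxstep 0.32 cost 2e-03 place [-0.01 -0.27  2.5  -1.34  0.26 -0.02] 2e-02
30 -45 hi [ 0.31 -0.22  2.25 -1.23  0.96  0.22] maxstep 0.23 cost 2e-18 place [ 0.31  0.11  2.22 -1.34  0.89  0.51] 4e-03
30 -70 hi [ 0.38  
[... 851 characters left out ...]
  0.5   1.63 -0.84  1.41  0.6 ] 3e-19
grasp 50 [ 0.    0.84  1.21  0.28  1.92 -1.24] 9e-28
50 0 hi [-0.29 -0.54  2.29  0.28  0.73 -2.01] maxstep 0.20 cost 1e-16 place [-0.29 -0.28  2.38  0.49  0.41 -2.25] 3e-24
50 -19.6 hi [-0.07 -0.5   2.26 -0.27  0.71 -1.15] maxstep 0.15 cost 1e-19 place [-0.07 -0.25  2.35 -0.47  0.39 -0.92] 2e-28
50 -45 hi [ 0.15 -0.26  2.09 -0.68  0.97 -0.35] maxstep 0.19 cost 1e-22 place [ 0.15 -0.03  2.17 -0.86  0.75 -0.07] 3e-20
50 -70 hi [ 0.22  0.01  1.84 -0.73  1.28  0.09] maxstep 0.18 cost 2e-24 place [ 0.22  0.21  1.9  -0.8   1.09  0.29] 1e-30
50 -90 hi [ 0.22  0.22  1.61 -0.68  1.51  0.33] maxstep 0.19 cost 2e-24 place [ 0.22  0.4   1.67 -0.7   1.33  0.48] 5e-20
```

The last joint would run out of range while standing the bottle up, so I'll turn the tool half round and place with the tool pointing along -y.

Request:
{"fn": "arm_command", "kwargs": {"increments": [[0,0,0,0,0,-0.058],[0,0,0,0,0,-0.116],[0,0,0,0,0,-0.174],[0,0,0,0,0,-0.232],[0,0,0,0,0,-0.29]]}}

```text
t: 2.6
tool_pos: [0.53, 0.1207, 0.3366]
orientation: [-2.786, -0.836, 0.417]
force: [-0.5, 0.3, 0.2]
opening: 0.0933
gripper_force: 0.0
```

Request:
{"fn": "arm_command", "kwargs": {"increments": [[0,0,0,0,0,-0.058],[0,0,0,0,0,-0.116],[0,0,0,0,0,-0.174],[0,0,0,0,0,-0.232],[0,0,0,0,0,-0.29]]}}

```text
t: 3.22
tool_pos: [0.53, 0.1207, 0.3366]
orientation: [-2.072, -1.919, 0.235]
force: [0.7, -0.5, -0.3]
opening: 0.093
gripper_force: 0.0
```

Request:
{"fn": "arm_command", "kwargs": {"increments": [[0,0,0,0,0,-0.058],[0,0,0,0,0,-0.116],[0,0,0,0,0,-0.174],[0,0,0,0,0,-0.232],[0,0,0,0,0,-0.29]]}}

```text
t: 3.85
tool_pos: [0.53, 0.1207, 0.3366]
orientation: [-1.005, -2.605, 0.017]
force: [0.9, -0.8, -0.3]
opening: 0.093
gripper_force: 0.0
```

```bash
python3 -c "
from h import *
st();print(inc([.479,.1463,.13],160.4,-35))"
```

```text
t 3.85 q [ 0.081  0.18   1.58   0.139  1.702 -0.758] tcp [0.53   0.1207 0.3366] gp [0.4759 0.1394 0.1797] F [ 0.9 -0.8 -0.3] op 0.093 gf 0.0
[-0.2664  0.1501  0.2608  0.0154  0.0823 -0.1251]
```

Request:
{"fn": "arm_command", "kwargs": {"increments": [[-0.07,0.04,0.07,0.004,0.021,-0.031],[-0.14,0.08,0.14,0.008,0.042,-0.063],[-0.2,0.115,0.2,0.012,0.063,-0.094],[-0.266,0.15,0.261,0.0154,0.0823,-0.1251],[-0.266,0.15,0.261,0.0154,0.0823,-0.1251]]}}

```text
t: 4.47
tool_pos: [0.5689, 0.1136, 0.2647]
orientation: [-0.441, -2.494, -0.135]
force: [1.0, -0.0, 0.6]
opening: 0.0928
gripper_force: 0.0
```

```bash
python3 -c "
from h import *
st();print(inc([.479,.1463,.028],160.4,-35));c=read_camera('side');save(c,'side1.png');c=read_camera('wrist');save(c,'w1.png')"
```

```text
t 4.47 q [ 0.037  0.468  1.411  0.224  1.836 -1.188] tcp [0.5689 0.1136 0.2647] gp [0.4783 0.1459 0.1282] F [ 1.  -0.   0.6] op 0.0928 gf 0.0
[-2.881e-01  5.300e-03  4.081e-01  2.000e-04 -1.000e-03 -2.400e-03]
```

View pics/w1.png

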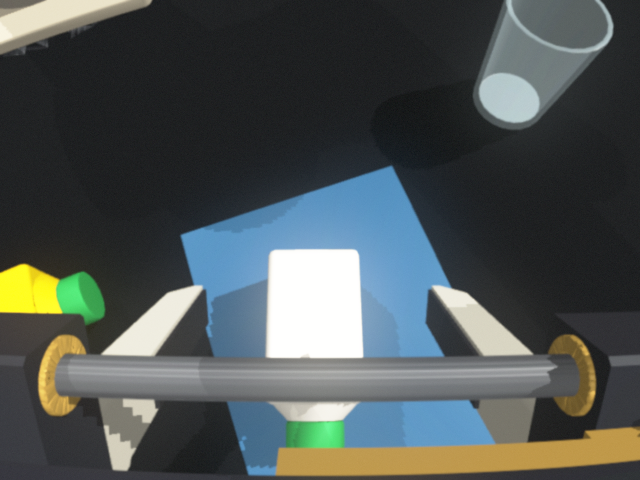

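The wrist view shows the bottle body, spanning columns 268–360, centred and square between the fingers (inner edges at about 205 and 430), with its cap at (315,435). I'll go down and grip.

Request:
{"fn": "arm_command", "kwargs": {"increments": [[-0.07,0.001,0.1,0,0,0],[-0.14,0.003,0.2,0,0,-0.002],[-0.21,0.004,0.3,0,0,-0.002],[-0.25,0.005,0.355,0,0,-0.002],[-0.288,0.005,0.408,0,-0.001,-0.002]]}}

```text
t: 5.2
tool_pos: [0.57, 0.1146, 0.1666]
orientation: [-0.433, -2.503, -0.138]
force: [0.3, -0.2, -0.1]
opening: 0.093
gripper_force: 0.0
```

Request:
{"fn": "arm_command", "kwargs": {"increments": [[0,0,0,0,0,0],[0,0,0,0,0,0],[0,0,0,0,0,0],[0,0,0,0,0,0],[0,0,0,0,0,0]], "fingers": 1, "force": 25}}

```text
t: 5.82
tool_pos: [0.5702, 0.1142, 0.168]
orientation: [-0.432, -2.504, -0.137]
force: [0.0, -3.0, 3.9]
opening: 0.054
gripper_force: 25.0
```

```bash
python3 -c "
from h import *
st();print(inc([.479,.146,.16],160.4,-35))"
```

```text
t 5.83 q [ 0.039  0.591  1.436  0.216  1.683 -1.229] tcp [0.5702 0.1142 0.168 ] gp [0.4806 0.1464 0.0308] F [ 0.  -3.   3.9] op 0.054 gf 25.0
[ 3.701e-01 -2.300e-03 -5.268e-01  5.000e-04  1.400e-03  2.000e-04]
```

Request:
{"fn": "arm_command", "kwargs": {"increments": [[0.07,0,-0.1,0,0,0],[0.14,0,-0.2,0,0,0],[0.21,0,-0.3,0,0,0],[0.29,0,-0.41,0,0,0],[0.37,0,-0.527,0,0,0]]}}

```text
t: 6.45
tool_pos: [0.5693, 0.1146, 0.2988]
orientation: [-0.432, -2.505, -0.139]
force: [-0.2, 0.1, -3.7]
opening: 0.0539
gripper_force: 25.0
```

```bash
cat > plan3.py <<'E'
from plan import *
print("---");st()
q=np.array(read_state()["q"])
for s in np.linspace(0,1,10)[1:]:
    w=np.array([.479,.146,.16])*(1-s)+np.array([.5744,-.0507,.19])*s
    a=(w,160.4-63.4*s,-35+90*s)
    q,c=ik(*a,q);print(round(s,2),q.round(2),"%.0e"%c)
print(inc(np.array([.479,.146,.16])*.5+np.array([.5744,-.0507,.19])*.5,160.4-31.7,10))
E
python3 plan3.py|sed '1,/---/d'
```

```text
t 6.45 q [ 0.039  0.429  1.393  0.227  1.882 -1.183] tcp [0.5693 0.1146 0.2988] gp [0.4799 0.1469 0.1615] F [-0.2  0.1 -3.7] op 0.0539 gf 25.0
0.11 [ 0.01  0.28  1.52  0.2   1.73 -1.1 ] 1e-24
0.22 [-0.    0.13  1.64  0.14  1.59 -1.  ] 4e-25
0.33 [ 0.02  0.01  1.75  0.06  1.46 -0.85] 2e-27
0.44 [ 0.06 -0.08  1.83 -0.07  1.34 -0.66] 5e-26
0.56 [ 0.13 -0.12  1.87 -0.24  1.27 -0.43] 1e-24
0.67 [ 0.2  -0.1   1.89 -0.44  1.25 -0.17] 8e-23
0.78 [ 0.27 -0.01  1.86 -0.64  1.29  0.08] 5e-23
0.89 [ 0.31  0.12  1.79 -0.8   1.38  0.29] 9e-25
1.0 [ 0.33  0.29  1.69 -0.93  1.5   0.45] 1e-25
[ 0.29   -0.3101 -0.0473 -0.0378 -0.242   0.1764]
```

Request:
{"fn": "arm_command", "kwargs": {"increments": [[0.055,-0.06,-0.009,-0.007,-0.047,0.034],[0.11,-0.12,-0.018,-0.014,-0.094,0.068],[0.165,-0.18,-0.027,-0.021,-0.14,0.102],[0.22,-0.24,-0.036,-0.029,-0.187,0.136],[0.28,-0.3,-0.046,-0.036,-0.234,0.17]]}}

```text
t: 7.08
tool_pos: [0.5101, 0.0713, 0.3376]
orientation: [1.279, 2.718, -0.106]
force: [0.1, -0.3, -2.8]
opening: 0.054
gripper_force: 25.0
```

```bash
python3 -c "
from h import *
st();print(inc([.5744,-.0507,.19],97,55))"
```

```text
t 7.08 q [ 0.087 -0.095  1.844 -0.134  1.312 -0.575] tcp [0.5101 0.0713 0.3376] gp [0.5256 0.051  0.1726] F [ 0.1 -0.3 -2.8] op 0.054 gf 25.0
[-0.0581  0.229   0.2701  0.0967 -0.2491  0.1588]
```

Request:
{"fn": "arm_command", "kwargs": {"increments": [[-0.011,0.045,0.053,0.018,-0.047,0.03],[-0.022,0.09,0.106,0.036,-0.094,0.06],[-0.033,0.135,0.159,0.054,-0.141,0.09],[-0.044,0.18,0.212,0.073,-0.188,0.12],[-0.055,0.22,0.26,0.091,-0.234,0.15]]}}

```text
t: 7.7
tool_pos: [0.5562, 0.0858, 0.2869]
orientation: [1.522, 1.785, -0.763]
force: [0.6, 0.1, -3.8]
opening: 0.054
gripper_force: 25.0
```

```bash
python3 -c "
from h import *
st();print(inc([.5744,-.0507,.13],97,55))"
```

```text
t 7.7 q [ 0.328  0.262  1.706 -0.898  1.469  0.408] tcp [0.5562 0.0858 0.2869] gp [ 0.5749 -0.0451  0.185 ] F [ 0.6  0.1 -3.8] op 0.054 gf 25.0
[ 0.2391  0.0112  0.1905  0.0052 -0.0146  0.0091]
```

Request:
{"fn": "arm_command", "kwargs": {"increments": [[0.06,0.003,0.05,0.001,-0.004,0.002],[0.12,0.006,0.1,0.003,-0.008,0.005],[0.18,0.009,0.145,0.004,-0.012,0.007],[0.239,0.011,0.19,0.005,-0.015,0.009],[0.239,0.011,0.19,0.005,-0.015,0.009]]}}

```text
t: 8.32
tool_pos: [0.5566, 0.0844, 0.2227]
orientation: [1.521, 1.734, -0.798]
force: [-0.4, 0.1, -2.8]
opening: 0.0541
gripper_force: 25.0
```

```bash
python3 - <<'E'
from h import *
st();s,t=read_camera('side'),read_camera('top')
print(inc([.5744,-.0507,.075],97,55))
np.save("s2.npy",s,allow_pickle=True);np.save("t2.npy",t,allow_pickle=True)
cv2.imwrite("pics/p2.png",np.hstack([cv2.resize(s["image"][100:260,260:420,::-1],(400,400)),cv2.resize(t["image"][130:290,270:430,::-1],(400,400))]))
E
```

```text
t 8.32 q [ 0.332  0.379  1.711 -0.939  1.433  0.532] tcp [0.5566 0.0844 0.2227] gp [ 0.5731 -0.0512  0.1265] F [-0.4  0.1 -2.8] op 0.0541 gf 25.0
[ 0.2203  0.0035  0.153   0.0004 -0.0009  0.0022]
```

View pics/p2.png

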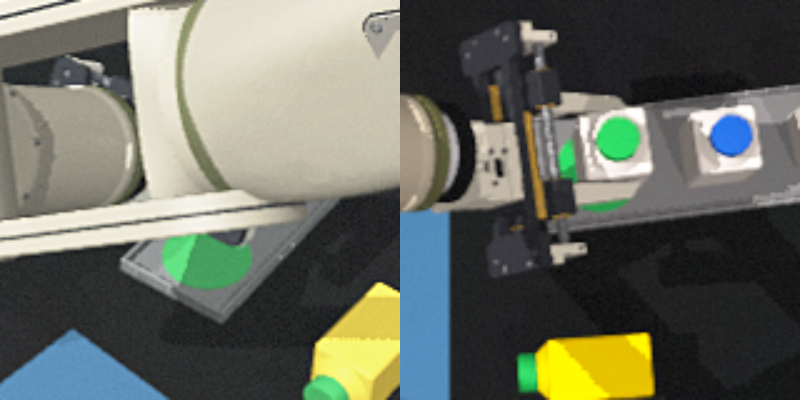

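The left half (side view) shows the arm hiding the bottle. In the right half (top view) the green cap is at crop (617,137) with the bottle upright, square to the tray and left of the blue cap (731,135). I'll measure the cap position.

```bash
python3 - <<'E'
from h import *
t=np.load("t2.npy",allow_pickle=True).item();h=cv2.cvtColor(t["image"],cv2.COLOR_RGB2HSV)
for n,lo,hi,z in(("green",(45,100,60),(80,255,255),.182),("blue",(105,180,120),(125,255,255),.117)):
    m=cv2.inRange(h,lo,hi);k,l,s,ce=cv2.connectedComponentsWithStats(m[160:210,335:420])
    for i in range(1,k):
        if s[i,4]>60:print(n,s[i],plane(t,*(ce[i]+[335,160]),z).round(4))
s=read_state();M=R.from_rotvec(s["orientation"]).as_matrix();zz=M[:,2];print(np.degrees(np.arcsin(-zz[2])),np.degrees(np.arctan2(zz[1],zz[0])),M[2,1])
E
```

```text
green [ 13  17  18  17 230] [ 0.5733 -0.0532  0.182 ]
green [ 0 26  6 17 76] [ 0.5557 -0.0152  0.182 ]
blue [ 59  17  17  15 191] [ 0.586  -0.1509  0.117 ]
35.15902542413952 -82.91751176324169 -0.004906050662222272
```

Request:
{"fn": "arm_command", "kwargs": {"increments": [[0.05,0.002,0.035,0,0,0],[0.1,0.004,0.07,0,0,0],[0.15,0.005,0.1,0,0,0],[0.19,0.005,0.13,0,0,0.001],[0.22,0.005,0.145,0,-0.001,0.002]]}}

```text
t: 9.05
tool_pos: [0.5576, 0.0863, 0.1706]
orientation: [1.524, 1.725, -0.794]
force: [0.6, 0.0, -3.0]
opening: 0.054
gripper_force: 25.0
```

```bash
python3 -c "
from h import *
st();print(inc([.5744,-.049,.065],97,55))
t=read_camera('top');h=cv2.cvtColor(t['image'],cv2.COLOR_RGB2HSV);m=cv2.inRange(h,(45,100,60),(80,255,255));k,l,s,ce=cv2.connectedComponentsWithStats(m[160:210,335:420])
for i in range(1,k):
  if s[i,4]>60:print(s[i],plane(t,*(ce[i]+[335,160]),.125).round(4))"
```

```text
t 9.05 q [ 0.336  0.474  1.703 -0.953  1.385  0.614] tcp [0.5576 0.0863 0.1706] gp [ 0.5744 -0.0495  0.075 ] F [ 0.6  0.  -3. ] op 0.054 gf 25.0
[0.0415 0.001  0.0265 0.0002 0.0003 0.0003]
[ 11  21  16  17 209] [ 0.5743 -0.0518  0.125 ]
```

Request:
{"fn": "arm_command", "kwargs": {"increments": [[0.008,0,0.0055,0,0,0],[0.016,0,0.011,0,0,0],[0.024,0,0.0165,0,0,0],[0.031,0,0.0215,0,0,0],[0.037,0,0.0255,0,0,0]]}}

```text
t: 9.72
tool_pos: [0.5578, 0.0865, 0.1626]
orientation: [1.524, 1.724, -0.793]
force: [0.7, -0.2, -2.9]
opening: 0.0538
gripper_force: 25.0
```

Request:
{"fn": "arm_command", "kwargs": {"increments": [[0.001,0,0.001,0,0,0],[0.003,0,0.002,0,0,0],[0.004,0,0.003,0,0,0],[0.004,0,0.003,0,0,0],[0.004,0,0.003,0,0,0]]}}

```text
t: 10.35
tool_pos: [0.5578, 0.0865, 0.1617]
orientation: [1.524, 1.724, -0.793]
force: [-0.3, 0.2, -3.6]
opening: 0.054
gripper_force: 25.0
```

Request:
{"fn": "arm_command", "kwargs": {"increments": [[0.003,0,0.002,0,0,0],[0.006,0,0.004,0,0,0],[0.009,0,0.006,0,0,0],[0.012,0,0.008,0,0,0],[0.012,0,0.008,0,0,0]]}}

```text
t: 10.98
tool_pos: [0.558, 0.0869, 0.1608]
orientation: [1.524, 1.721, -0.795]
force: [-8.9, 5.8, 13.5]
opening: 0.0538
gripper_force: 25.0
```

Request:
{"fn": "arm_command", "kwargs": {"increments": [[-0.003,0,-0.002,0,0,0],[-0.003,0,-0.002,0,0,0],[-0.003,0,-0.002,0,0,0],[-0.003,0,-0.002,0,0,0],[-0.003,0,-0.002,0,0,0]], "force": 5}}

```text
t: 11.6
tool_pos: [0.5579, 0.0867, 0.1606]
orientation: [1.524, 1.722, -0.794]
force: [-4.0, 2.5, 7.3]
opening: 0.0537
gripper_force: 5.0
```

Request:
{"fn": "arm_command", "kwargs": {"increments": [[0,0,0,0,0,0],[0,0,0,0,0,0],[0,0,0,0,0,0],[0,0,0,0,0,0],[0,0,0,0,0,0]], "fingers": -0.7}}

```text
t: 12.22
tool_pos: [0.5578, 0.0865, 0.1594]
orientation: [1.524, 1.724, -0.793]
force: [-0.5, 0.5, 0.1]
opening: 0.079
gripper_force: 0.0
```

```bash
python3 -c "
from h import *
st()
save(read_camera('wrist'),'w3.png')"
```

```text
t 12.22 q [ 0.336  0.495  1.701 -0.956  1.374  0.63 ] tcp [0.5578 0.0865 0.1594] gp [ 0.5747 -0.0493  0.0637] F [-0.5  0.5  0.1] op 0.079 gf 0.0
```

View pics/w3.png

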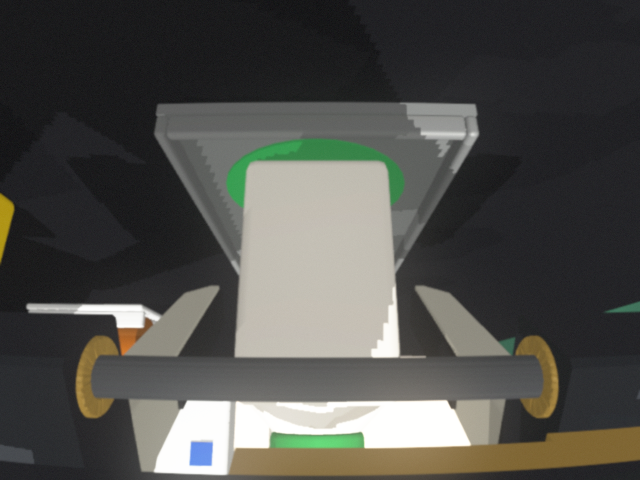

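The wrist view shows the bottle standing free between the open fingers (body columns 240–395), its foot centred on the green mark (315,170). I'll draw straight back.

Request:
{"fn": "arm_command", "kwargs": {"increments": [[0,0,-0.06,0,0,0],[0,0,-0.15,0,0,0],[0,0,-0.28,0,0,0],[0,0,-0.42,0,0,0],[0,0,-0.55,0,0,0]]}}

```text
t: 12.9
tool_pos: [0.5465, 0.1779, 0.2241]
orientation: [1.524, 1.725, -0.791]
force: [-0.1, 0.6, -0.3]
opening: 0.0789
gripper_force: 0.0
```

Request:
{"fn": "arm_command", "kwargs": {"increments": [[0,0,-0.1,0,0,0],[0,0,-0.2,0,0,0],[0,0,-0.2,0,0,0],[0,0,-0.2,0,0,0],[0,0,-0.2,0,0,0]]}}

```text
t: 13.52
tool_pos: [0.5425, 0.2078, 0.2447]
orientation: [1.524, 1.724, -0.795]
force: [-0.1, -0.7, 0.2]
opening: 0.0787
gripper_force: 0.0
```

```bash
python3 - <<'E'
from h import *
st();t=read_camera('top');h=cv2.cvtColor(t['image'],cv2.COLOR_RGB2HSV)
for n,lo,hi in(("green",(45,100,60),(80,255,255)),("blue",(105,180,120),(125,255,255)),("red",(0,180,150),(6,255,255))):
    k,l,s,ce=cv2.connectedComponentsWithStats(cv2.inRange(h,lo,hi)[150:225,320:480])
    for i in range(1,k):
        if s[i,4]>60:print(n,s[i,4],plane(t,*(ce[i]+[320,150]),.117).round(4))
a=read_camera('side')["image"]
cv2.imwrite("pics/f.png",np.hstack([cv2.resize(a[80:240,270:430,::-1],(400,400)),cv2.resize(t["image"][110:270,310:470,::-1],(400,400))]))
E
```

```text
t 13.53 q [ 0.527  0.457  1.561 -0.855  1.614  0.591] tcp [0.5425 0.2078 0.2447] gp [0.5591 0.0719 0.149 ] F [-0.1 -0.7  0.2] op 0.0787 gf 0.0
green 205 [ 0.5746 -0.0512  0.117 ]
green 176 [ 0.5424 -0.0317  0.117 ]
blue 190 [ 0.586 -0.151  0.117]
red 205 [ 0.5987 -0.2483  0.117 ]
```

View pics/f.png

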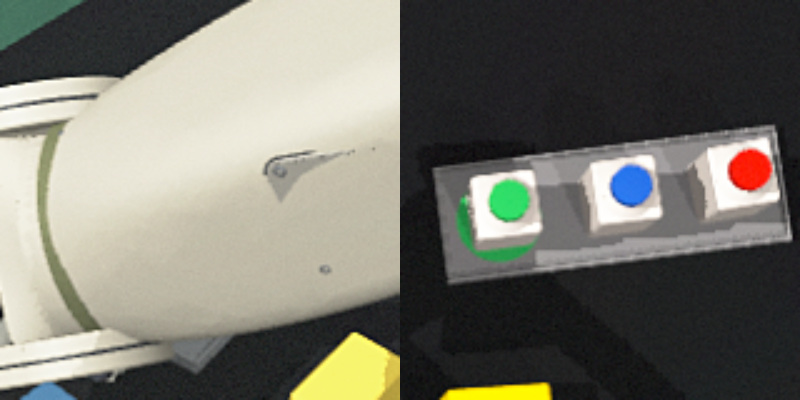

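The top view shows all three bottles upright in line: green (510,200), blue (631,186) and red (750,170) in the crop. The green cap is within 1 mm of the mark, the neighbours haven't moved, and the robot is clear.

```bash
python3 -c "
from plant import *
print(close_job())"
```

```text
the job is handed in; nothing more can be done
None
```

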